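Cutter back into its own drawer

ROBOT

A 6-joint arm with a two-finger parallel gripper is mounted at the origin on the work surface. World frame = base frame: x ahead of the robot, y to its left, z up, the work surface at z = 0. Lengths are in m, angles in rad, forces in N, time in s.
With the tool pointing down it reaches from about 0.375 to 0.925 m from the base axis. Payload 5.7 kg.
Tool frame: the origin (TCP) lies at the centre of the arm's flange, where the gripper is bolted on; the fingertips stand ahead of it and the grasp point (between the pads) lies 163 mm ahead of it (robot.tip_extent is the z of the fingertips in the tool frame, in m); z points along the fingers, y is the direction in which the jaws open and shut (so a half turn about z gives the same grasp; the last joint's range is limited). The gripper opens to 88 mm and grips with 3 to 60 N. Pads are 20 mm wide; open, the fingers measure 115 mm over their backs; the gripper's body (75 mm by 178 mm) begins 61 mm behind the grasp point.
Start: joints at [-1.252, 0.359, 1.51, -0, 1.272, -0.115], TCP at [0.252, -0.544, 0.405] pointing down, gripper open.
Joint ranges: [-2.97, 2.97], [-1.01, 2.36], [0.21, 2.38], [-0.96, 4.11], [0.2, 2.71], [-2.98, 2.98]. Speed limits (rad/s): [2.39, 2.39, 3.14, 3.14, 3.14, 3.14].

INTERFACE

Orientations are given as a 3x3 rotation matrix whose columns are the frame's x, y, z axes.
In Python, from station import robot gives the robot as it stands.
- The arm moves only by the tool drive_tool, never from a script. Its argument "targets" is a list of rows, each a list of 7 numbers: the turn, a rotation vector about the tool's x, y, z in rad, then the shift along the tool's x, y, z in m, then the opening, from 0 (shut) to 1 (fully open). In form: [[rx, ry, rz, dx, dy, dz, grip], ...]. A call has 1 to 8 rows; each row is the pose to reach, as a shift and turn from the pose commanded when the call began, along the tool's axes at that moment; what a row does not reach only later rows make up. A row lasts 1/8 s, in which the tool goes at most 62.5 mm and 10.7 degrees, less where a joint would pass 70% of its speed; a pose out of reach is approached as far as the arm can. A call with a gripper value outside its range is refused whole. The fingers move at their own pace and stop on an object; the grip force is fixed at half the most. Time passes only in rows, so rows that repeat a pose let the fingers close. It gives the time, the measured TCP pose, the force and the opening at its end, in the units of the state.
- robot.sense(): the state, without advancing time (a new reading comes with each control period).
- robot.grab_frame(name): name is "scene" or "top"; returns a dict with "image" (384x512x3 uint8, red, green, blue), "mtx" (3x3 intrinsics, pixels), "dist_coeffs" ([k1, k2, p1, p2, k3] as OpenCV has them; the pictures are not rectified), "view" (4x4, takes a point from world to camera coordinates). Camera axes: x right, y down, z forward; pixel columns grow to the right and rows downward; lengths in m; the calibration is good to about 2 mm. A picture is of the moment at which its call begins. There is no depth.
- robot.close_job(): hands the job in, once; it reports no verdict.
Trained networks look in a picture, given as the dict that the camera call returned (one of the last four; its "shot" number tells which), for a name from the list of things; names that differ only in an ending like _2 or _b are one class to them, and where a whole thing is asked for, a point or a joint stands for the part that bears it (a point fixed in the world has none). Each returns a list of dicts, best first, with "confidence" (0 to 1); they miss things now and then, are a little off and sometimes report something else, mostly with a low value. They report only what shows in the picture. A call takes as long as a camera call.
- robot.spot_in(picture, thing): "box" ([left, top, right, bottom] in pixels, round what is visible of it).
- robot.outline_of(picture, thing): "mask" (384x512 bool, what is visible of it) and "box" ([left, top, right, bottom] in pixels, round what is visible of it).
- robot.landmark_of(picture, thing): "position" ([row, column] in pixels: a listed point, or the origin of a listed thing).
The state is a dict: "time_s": time; "q": joint angles; "joint_velocities": joint speeds; "effort": joint torques, N m; "tcp_pos": TCP position; "eef_rot": TCP orientation; "ft_force": force on the tool from outside, world axes, zero at the start; "moment": the same for the moment, N m; "opening": finger opening in m.
Only numpy, scipy, OpenCV 4.12 (cv2) and the standard library are available. Lean on these libraries where they do the work, as an engineer would, in place of code of your own. Each camera call takes 0.05 s, during which the arm holds its last target. There are 200 camera calls.

TASK

The red cutter was left in the grey unit's open drawer, but it belongs in the red unit with the other cutters. First clear the roll of kraft tape out of the red drawer's way (leave it lying flat on the bench), pull the red drawer open, lay the cutter down, without dropping it, in the empty bay beside the divider, and push both drawers fully home without slamming them. Leave everything else as it is.

Things in the scene. Friction and masses are not known exactly. Their poses are not given: they have to be found in the camera images.
- red_unit: Fixed low steel unit with one drawer, dark red, 280 deep (x) x 240 wide (y) x 85 high. Origin: on the bench, under the middle of the shut drawer's front face; the drawer front looks along its own -x, the body lies at x = 0 to 280 mm, y left, z up. A 130 mm high glue bottle stands fixed on the rear half of its top.
- grey_unit: Fixed unit of the same build and sizes, grey. The two stand side by side about 90 mm apart; which one is on the left varies. A 55 mm high stapler is fixed on the rear half of its top.
- red_drawer (a joint): Red drawer, slides straight out along the red unit's -x. Metres open: 0 fully home, 0.19 at its stop; shut at the start. Runs easily (about 1 N), with a spring detent at the closed end: about 5 N breaks it out; going in it meets a click of about 8 N at 11 mm open and must be pushed past it; it draws itself home over the last 3 mm at most, so push it against its stop.
- grey_drawer (a joint): The grey unit's drawer, the same build; at the start it stands open 0.15 to 0.18.
- red_handle (a point): Middle of the red drawer's handle, a round steel bar 10 mm thick and 110 mm long along the unit's y, parallel to the bench, 60 mm above it; open above and below. Its axis stands 45 mm out from the drawer front (40 mm clear gap), at the unit's x = -45 mm when shut, on a post at each end. The drawer front, 12 mm thick, reaches 79 mm above the bench. Axes as the unit's; the point moves with the drawer.
- grey_handle (a point): Middle of the grey drawer's handle, of the same make.
- red_bay (a point): On the floor of the red drawer's empty bay, at the middle of its front end, against the front wall; moves with the drawer, axes as the unit's. The bay is 240 long (x) x 128 wide (y), its floor 14 mm above the bench, the drawer's walls 45 mm high above the floor, the 4 mm divider 40 mm. Shut, it lies at the unit's x = 17, y = +35 mm; open by d, the bay is uncovered from the front wall over the first d - 17 mm. Across the divider (-y) a narrow bay is full of other cutters.
- grey_floor (a point): On the grey drawer's floor, at the middle of its front end, against the front wall; the floor is 240 x 198 mm inside, no divider, 14 mm above the bench; shut, at the unit's x = 17, y = 0. Walls 45 mm high. A row of refill boxes is fixed across its rear end, under the unit's top.
- cutter: Snap-off cutter, red body, steel nose, blade drawn in: 130 long (x) x 24 wide (y) x 16 high, 0.09 to 0.14 kg. Origin: centre of its underside; x towards the nose. It lies on the grey drawer's floor in the uncovered part, its long axis roughly along the slide.
- tape_roll: Roll of brown kraft tape lying flat on the bench in front of the red drawer, in the way of the drawer: 130 mm outside diameter, 60 high, with an open 76 mm core right through, 0.5 to 0.85 kg. Origin: centre of its underside, on the core's axis. It is clear of the drawer's path when its centre is 182 mm or more to one side of the unit's middle line; the drawers are 236 mm wide.
- staple_box: Blue box of staples, 60 x 40 x 28 mm, lying in the grey drawer beside the cutter, on its -y side; it stays in that drawer. Origin: centre of its underside.
- pencil_mug: Blue mug of pencils, 76 mm diameter, 90 high (pencils to 170), on the bench to the robot's left. Origin: centre of its underside.
- cover_pile: Banded pile of notebook covers, 150 x 105 x 46 mm, on the bench to the robot's right. Origin: centre of its underside.

How it is judged:
On the way, in this order (a step that is already met when the one before it is completed fails the run):
1. the tape roll is clear of the red drawer's path while that drawer is still shut ((y of tape_roll in the frame of red_unit above 0.18 m or y of tape_roll in the frame of red_unit below -0.18 m or x of tape_roll in the frame of red_unit below -0.31 m or x of tape_roll in the frame of red_unit above 0 m) and value of joint red_drawer below 0.03 m), for 0.2 s.
2. the red drawer is pulled open by 100 mm or more (value of joint red_drawer above 0.1 m), for 0.2 s.
3. the cutter lies in the red drawer's empty bay, let go (x of cutter in the frame of red_bay between 0.005 and 0.235 m and y of cutter in the frame of red_bay between -0.058 and 0.058 m and z of cutter in the frame of red_bay between -0.01 and 0.025 m and angle between cutter's own x axis and vertical between 1.35 and 1.79 rad and value of joint red_drawer above 0.06 m and contact force between cutter and the fingers below 0.1 N), for 0.2 s.
At the end, for the whole second after the job is handed in: Both drawers home on their detents (within 3 mm); cutter at rest, level on the floor of the red drawer's empty bay; staple box still in the grey drawer; tape roll at rest, flat on the bench, its centre 180 mm or more to the side of the red unit's middle line (x of cutter in the frame of red_bay between 0.005 and 0.235 m and y of cutter in the frame of red_bay between -0.058 and 0.058 m and z of cutter in the frame of red_bay between -0.01 and 0.025 m and angle between cutter's own x axis and vertical between 1.35 and 1.79 rad and x of staple_box in the frame of grey_floor between 0.005 and 0.235 m and y of staple_box in the frame of grey_floor between -0.09 and 0.09 m and z of staple_box in the frame of grey_floor between -0.01 and 0.04 m and value of joint each of red_drawer, grey_drawer below 0.003 m and (y of tape_roll in the frame of red_unit above 0.18 m or y of tape_roll in the frame of red_unit below -0.18 m or x of tape_roll in the frame of red_unit below -0.31 m or x of tape_roll in the frame of red_unit above 0 m) and angle between tape_roll's own z axis and vertical below 0.15 rad and height (world z) of tape_roll below 0.01 m and linear speed of each of tape_roll, cutter below 0.02 m/s); the robot touches nothing.
It fails at once if a bystander (mug, cover pile) is moved by more than 30 mm (distance of any of pencil_mug, cover_pile from where it was at the start of the episode above 0.03 m).
It fails at once if the cutter is dropped: it falls freely by more than about 25 mm (linear speed of cutter above 0.7 m/s and contact force between cutter and anything else below 0.02 N).
It fails at once if a drawer is slammed: pushed in faster than 0.6 m/s (velocity of joint any of red_drawer, grey_drawer below -0.6 m/s).
It fails at once if the tape roll is tipped over (angle between tape_roll's own z axis and vertical above 0.8 rad).
It also fails if it takes over 72 s, if anything falls off the work surface, if the arm or the gripper's body presses on something with over 40 N, if the wrist force passes 120 N, or if a joint passes its speed limit or range.

## Working session

There is one attempt and no reset: what is moved stays moved. The work goes in short steps, Python scripts to look and compute and a tool call to move; the robot and the scene stay as the last step left them, time stands still between calls to the robot, and variables do not carry over. Pictures are saved under pics/ and viewed, about 8 in all and at most 12, crops included, and the job is handed in when it is done.

Besides the shell and the picture viewer there is one more tool, called after ">>>" by a JSON object that holds its "fn" and its "kwargs", one argument or row to a line. drive_tool: Moves the arm, as the interface text tells. Its arguments: {"type":"object","properties":{"targets":{"type":"array"}},"required":["targets"]}

```bash
ls; mkdir -p pics
cat > h.py <<'E'
import numpy as np, cv2
from station import robot
def save(f,name):
    cv2.imwrite('pics/'+name,cv2.cvtColor(f['image'],cv2.COLOR_RGB2BGR))
def ray(f,rc):
    p=cv2.undistortPoints(np.array([[[rc[1],rc[0]]]],float),np.array(f['mtx']),np.array(f['dist_coeffs']))[0,0]
    V=np.array(f['view']);R=V[:3,:3];t=V[:3,3]
    return -R.T@t, R.T@np.array([p[0],p[1],1])
def at(f,rc,z):
    o,d=ray(f,rc);return o+d*(z-o[2])/d[2]
def proj(f,P):
    V=np.array(f['view']);r,_=cv2.Rodrigues(V[:3,:3])
    return cv2.projectPoints(np.array(P,float).reshape(-1,3),r,V[:3,3],np.array(f['mtx']),np.array(f['dist_coeffs']))[0][:,0]
def tri(fs,rcs):
    A=np.zeros((3,3));b=np.zeros(3)
    for f,rc in zip(fs,rcs):
        o,d=ray(f,rc);d/=np.linalg.norm(d);M=np.eye(3)-np.outer(d,d);A+=M;b+=M@o
    return np.linalg.solve(A,b)
Z=dict(red_unit=0,grey_unit=0,red_handle=.06,grey_handle=.06,red_bay=.014,grey_floor=.014,cutter=.014,tape_roll=0,staple_box=.014,pencil_mug=0,cover_pile=0)
E
python3 - <<'E'
from h import *
np.set_printoptions(precision=3,suppress=True)
s=robot.sense();print(s['tcp_pos'],s['eef_rot'],robot.tip_extent,s['opening'],s['ft_force'])
F={n:robot.grab_frame(n) for n in('scene','top')}
for n in F: save(F[n],n+'0.png');print(n,ray(F[n],(192,256)))
for k,z in Z.items():
    L={}
    for n in F:
        r=robot.landmark_of(F[n],k)
        if r: L[n]=r[0]['position'];print(k,n,np.round(r[0]['position'],1),round(r[0]['confidence'],2),at(F[n],r[0]['position'],z))
    if len(L)==2: print('   tri',tri([F[n] for n in L],[L[n] for n in L]))
E
```

```text
pics
[ 0.252 -0.544  0.404] [[ 0.907  0.42  -0.001]
 [ 0.42  -0.907  0.002]
 [ 0.    -0.002 -1.   ]] 0.182 0.08777946943045928 [ 0.001  0.18  -0.69 ]
scene (array([1.769, 0.594, 1.3  ]), array([-0.682, -0.319, -0.658]))
top (array([0.318, 0.002, 1.322]), array([ 0.217,  0.026, -0.976]))
red_unit scene [252.1 281. ] 0.76 [0.678 0.184 0.   ]
grey_unit scene [221.4 202.6] 0.91 [ 0.664 -0.146  0.   ]
grey_unit top [178.7 308.7] 0.82 [ 0.665 -0.153  0.   ]
   tri [ 0.664 -0.151 -0.001]
red_handle scene [229.6 289.1] 0.76 [0.617 0.187 0.06 ]
red_handle top [185.  217.5] 0.95 [0.621 0.17  0.06 ]
   tri [0.619 0.178 0.058]
grey_handle scene [177.7 229.6] 0.74 [ 0.452 -0.139  0.06 ]
grey_handle top [231.9 307.6] 0.72 [ 0.463 -0.141  0.06 ]
   tri [ 0.461 -0.137  0.069]
red_bay top [170.9 204.1] 0.81 [0.684 0.227 0.014]
grey_floor scene [196.5 219.1] 0.66 [ 0.525 -0.15   0.014]
grey_floor top [218.1 309. ] 0.73 [ 0.518 -0.152  0.014]
   tri [ 0.519 -0.153  0.008]
cutter scene [205.8 210. ] 0.7 [ 0.588 -0.156  0.014]
cutter top [199.4 308.1] 0.47 [ 0.585 -0.149  0.014]
   tri [ 0.587 -0.153  0.013]
tape_roll scene [223.1 282.8] 0.62 [0.54  0.133 0.   ]
tape_roll top [216.9 231.2] 0.7 [0.519 0.124 0.   ]
   tri [ 0.522  0.126 -0.019]
staple_box scene [198.9 199.3] 0.49 [ 0.572 -0.214  0.014]
staple_box top [199.7 307.8] 0.68 [ 0.584 -0.148  0.014]
   tri [ 0.59  -0.17   0.041]
pencil_mug scene [246.4 414.1] 0.69 [0.444 0.614 0.   ]
pencil_mug top [240.5  91.6] 0.66 [0.429 0.609 0.   ]
   tri [ 0.43   0.615 -0.013]
cover_pile scene [159.8 141.1] 0.94 [ 0.447 -0.586  0.   ]
cover_pile top [246.  435.3] 0.97 [ 0.43 -0.59  0.  ]
   tri [ 0.432 -0.598 -0.015]
```

```bash
cd pics; python3 -c "
import cv2
cv2.imwrite('s1.png',cv2.resize(cv2.imread('scene0.png')[100:340,80:480],None,fx=2,fy=2,interpolation=2))
cv2.imwrite('t1.png',cv2.resize(cv2.imread('top0.png')[90:310,60:460],None,fx=2,fy=2,interpolation=2))"
```

```text
(no output)
```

View pics/s1.png

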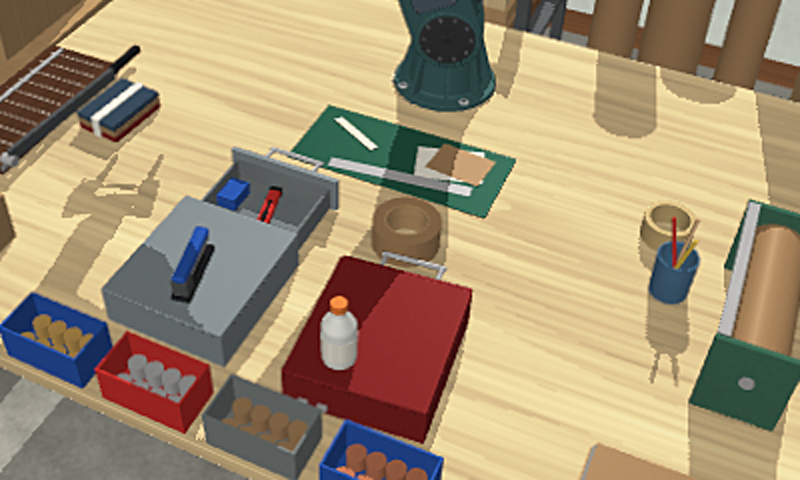

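View pics/t1.png

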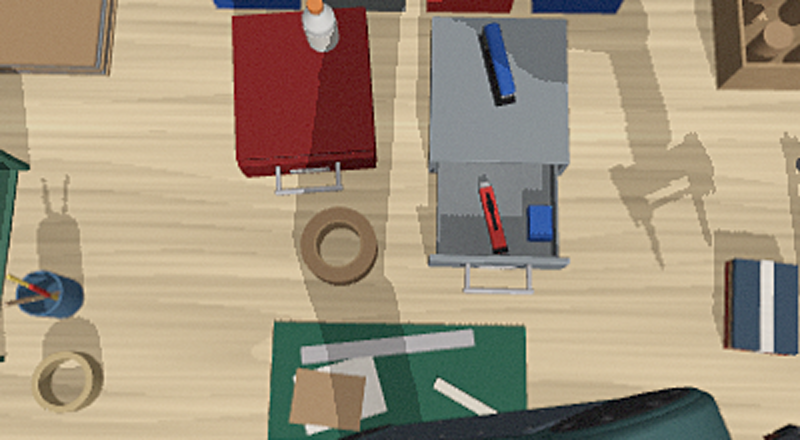

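Run:
```python
from h import *
np.set_printoptions(precision=4,suppress=True)
f=robot.grab_frame('top')
def A(u,v,z): return at(f,(90+v/2,60+u/2),z)[:2]
for n,u,v,z in [('redBL',233,15,.085),('redBR',370,10,.085),('redFR',376,165,.075),('redFL',240,172,.075),('hL',277,193,.06),('hR',341,188,.06),
 ('greyBL',432,17,.085),('greyBR',568,17,.085),('greyFL',430,163,.085),('greyFR',568,163,.085),('ghL',465,290,.06),('ghR',532,292,.06),('gfrontL',430,262,.079),('gfrontR',568,267,.079),('tape',339,246,.06),('tapecore',339,246,.06),('cutTail',500,252,.03),('cutNose',485,178,.03),('box',540,223,.042)]: print(n,A(u,v,z))
for k,z in (('cutter',.028),('tape_roll',.06),('staple_box',.042)):
    for o in robot.outline_of(f,k)[:2]:
        m=o['mask'].astype(np.uint8);c,_=cv2.findContours(m,0,1);c=max(c,key=cv2.contourArea)
        (x,y),w,a=cv2.minAreaRect(c);b=cv2.boxPoints(((x,y),w,a))
        print(k,o['confidence'],o['box'],[at(f,(q[1],q[0]),z)[:2] for q in b],at(f,(y,x),z)[:2])
```

```text
redBL [0.9335 0.3259]
redBR [0.9475 0.0819]
redFR [0.6637 0.0646]
redFL [0.6473 0.2982]
hL [0.6148 0.2355]
hR [0.6255 0.125 ]
greyBL [ 0.9357 -0.029 ]
greyBR [ 0.9386 -0.2707]
greyFL [ 0.6659 -0.0283]
greyFR [ 0.6695 -0.2639]
ghL [ 0.4521 -0.0902]
ghR [ 0.4508 -0.2027]
gfrontL [ 0.4959 -0.0303]
gfrontR [ 0.4915 -0.2602]
tape [0.5236 0.1248]
tapecore [0.5236 0.1248]
cutTail [ 0.5226 -0.1533]
cutNose [ 0.6553 -0.1278]
box [ 0.5728 -0.2217]
cutter 0.82 [300.0, 182.5, 314.0, 218.4] [array([ 0.6454, -0.1118]), array([ 0.652 , -0.1361]), array([ 0.5262, -0.1658]), array([ 0.5198, -0.142 ])] [ 0.5852 -0.1391]
cutter 0.41 [420.5, 219.2, 461.7, 266.3] [array([ 0.5192, -0.5394]), array([ 0.5216, -0.6647]), array([ 0.3591, -0.6492]), array([ 0.3562, -0.5272])] [ 0.4379 -0.5953]
tape_roll 0.66 [212.8, 193.8, 252.4, 233.7] [array([0.5541, 0.2155]), array([0.6159, 0.1007]), array([0.4955, 0.0378]), array([0.436 , 0.1509])] [0.5246 0.1262]
tape_roll 0.16 [274.1, 170.4, 347.7, 239.2] [array([ 0.6747, -0.0254]), array([ 0.6785, -0.2693]), array([ 0.4485, -0.2628]), array([ 0.4443, -0.028 ])] [ 0.5593 -0.1466]
```

```bash
cat >> h.py <<'E'
from scipy.spatial.transform import Rotation as Ro
def rel(x,y,tip,deg):
    s=robot.sense();R=np.array(s['eef_rot']);p=np.array(s['tcp_pos']);a=np.radians(deg)
    T=np.array([[np.cos(a),np.sin(a),0],[np.sin(a),-np.cos(a),0],[0,0,-1]])
    return np.round(np.r_[Ro.from_matrix(R.T@T).as_rotvec(),R.T@(np.array([x,y,tip+.182])-p)],4).tolist()
yaw={'r':.08,'g':-.014}; org={'r':np.array([.665,.184]),'g':np.array([.6665,-.1480])}
def U(u,x,y):
    c,s=np.cos(yaw[u]),np.sin(yaw[u]);return org[u]+[c*x-s*y,s*x+c*y]
def inU(u,p):
    c,s=np.cos(yaw[u]),np.sin(yaw[u]);d=np.array(p[:2])-org[u];return np.array([c*d[0]+s*d[1],-s*d[0]+c*d[1]])
def st():
    s=robot.sense();print('t',s['time_s'],'tcp',np.round(s['tcp_pos'],4),'tip',round(s['tcp_pos'][2]-.182,4),'F',np.round(s['ft_force'],1),'open',round(s['opening'],4))
E
python3 -c "
from h import *
print(rel(.524,.125,.14,94.6)); print(inU('r',(.524,.125)))"
```

```text
[-0.0, -0.0001, -1.2173, 0.528, -0.4931, 0.0827]
[-0.14526401 -0.04754333]
```

>>> {"fn": "drive_tool", "kwargs": {
  "targets": [
    [0, 0, -1.217, 0.528, -0.493, 0.0, 0],
    [0, 0, -1.217, 0.528, -0.493, 0.0, 0],
    [0, 0, -1.217, 0.528, -0.493, 0.0, 0],
    [0, 0, -1.217, 0.528, -0.493, 0.0, 0],
    [0, 0, -1.217, 0.528, -0.493, 0.0, 0],
    [0, 0, -1.217, 0.528, -0.493, 0.0, 0],
    [0, 0, -1.217, 0.528, -0.493, 0.0, 0],
    [0, 0, -1.217, 0.528, -0.493, 0.0, 0]
  ]
}}

```text
time_s: 2.4
tcp_pos: [0.4409, -0.0793, 0.4051]
eef_rot: [[-0.081, 0.997, 0.001], [0.997, 0.081, -0.0], [-0.0, 0.001, -1.0]]
ft_force: [1.3, -0.1, 0.5]
opening: 0.0112
```

```bash
python3 -c "
from h import *
st();print(rel(.524,.125,.14,94.6))"
```

```text
t 2.4 tcp [ 0.4409 -0.0793  0.4051] tip 0.2231 F [ 1.3 -0.1  0.5] open 0.0112
[0.0011, 0.0005, 0.0005, 0.1969, 0.0993, 0.0831]
```

>>> {"fn": "drive_tool", "kwargs": {
  "targets": [
    [0, 0, 0, 0.197, 0.099, 0.08, 0],
    [0, 0, 0, 0.197, 0.099, 0.08, 0],
    [0, 0, 0, 0.197, 0.099, 0.08, 0],
    [0, 0, 0, 0.197, 0.099, 0.08, 0],
    [0, 0, 0, 0.197, 0.099, 0.08, 0],
    [0, 0, 0, 0.197, 0.099, 0.15, 0],
    [0, 0, 0, 0.197, 0.099, 0.2, 0],
    [0, 0, 0, 0.197, 0.099, 0.21, 0]
  ]
}}

```text
time_s: 3.4
tcp_pos: [0.5214, 0.122, 0.1922]
eef_rot: [[-0.079, 0.997, -0.007], [0.997, 0.079, -0.001], [-0.0, -0.007, -1.0]]
ft_force: [0.3, 0.2, 0.2]
opening: 0.0006
```

```bash
python3 -c "
from h import *
st();print(rel(*U('r',-.141,.263),.013,94.6))"
```

```text
t 3.4 tcp [0.5214 0.122  0.1922] tip 0.0102 F [0.3 0.2 0.2] open 0.0006
[-0.0069, 0.0003, -0.001, 0.3134, 0.0069, -0.0029]
```

>>> {"fn": "drive_tool", "kwargs": {
  "targets": [
    [0, 0, 0, 0.015, 0, 0, 0],
    [0, 0, 0, 0.03, 0, 0, 0],
    [0, 0, 0, 0.05, 0, 0, 0],
    [0, 0, 0, 0.075, 0, 0, 0],
    [0, 0, 0, 0.1, 0, 0, 0],
    [0, 0, 0, 0.125, 0, 0, 0],
    [0, 0, 0, 0.15, 0, 0, 0],
    [0, 0, 0, 0.17, 0, 0, 0]
  ]
}}

```text
time_s: 4.4
tcp_pos: [0.5096, 0.2944, 0.1963]
eef_rot: [[-0.082, 0.997, 0.002], [0.997, 0.082, 0.0], [-0.0, 0.002, -1.0]]
ft_force: [1.1, -7.2, 5.0]
opening: 0.0002
```

>>> {"fn": "drive_tool", "kwargs": {
  "targets": [
    [0, 0, 0, 0.02, 0, 0, 0],
    [0, 0, 0, 0.045, 0, 0, 0],
    [0, 0, 0, 0.07, 0, 0, 0],
    [0, 0, 0, 0.09, 0, 0, 0],
    [0, 0, 0, 0.11, 0, 0, 0],
    [0, 0, 0, 0.125, 0, 0, 0],
    [0, 0, 0, 0.14, 0, 0, 0],
    [0, 0, 0, 0.143, 0, 0, 0]
  ]
}}

```text
time_s: 5.4
tcp_pos: [0.4978, 0.4363, 0.1954]
eef_rot: [[-0.081, 0.997, 0.001], [0.997, 0.081, 0.0], [0.0, 0.001, -1.0]]
ft_force: [1.1, -6.5, 4.3]
opening: 0.0003
```

>>> {"fn": "drive_tool", "kwargs": {
  "targets": [
    [0, 0, 0, -0.005, 0, 0, 0],
    [0, 0, 0, -0.01, 0, 0, 0],
    [0, 0, 0, -0.01, 0, -0.04, 0],
    [0, 0, 0, -0.01, 0, -0.09, 0.4],
    [0, 0, 0, -0.01, 0, -0.14, 0.4]
  ]
}}

```text
time_s: 6.02
tcp_pos: [0.499, 0.4245, 0.3357]
eef_rot: [[-0.079, 0.997, -0.001], [0.997, 0.079, 0.0], [0.0, -0.001, -1.0]]
ft_force: [0.7, 1.2, 0.9]
opening: 0.0168
```

Run:
```python
from h import *
np.set_printoptions(precision=4,suppress=True)
st()
f=robot.grab_frame('scene');t=robot.grab_frame('top');save(f,'s2.png')
for n,g in(('s',f),('t',t)):
  for k in('tape_roll','red_handle','red_unit'):
    r=robot.landmark_of(g,k)
    if r: p=at(g,r[0]['position'],Z[k]);print(n,k,r[0]['confidence'],p,inU('r',p))
print(rel(*U('r',-.045,0),.10,94.6))
```

```text
t 6.025 tcp [0.499  0.4245 0.3357] tip 0.1537 F [0.7 1.2 0.9] open 0.0168
s tape_roll 0.95 [0.509  0.4216 0.    ] [-0.1365  0.2493]
s red_handle 0.53 [0.6125 0.1823 0.06  ] [-0.0525  0.0025]
t tape_roll 0.94 [0.5011 0.396  0.    ] [-0.1464  0.2244]
t red_handle 0.61 [0.6328 0.1819 0.06  ] [-0.0322  0.0005]
[-0.0031, 0.0015, -0.0005, -0.253, 0.102, 0.0508]
```

View pics/s2.png

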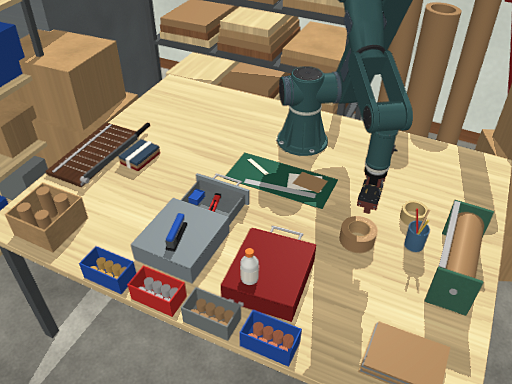

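The roll now lies flat beside the red unit (scene pixel ~(358,233)), clear of the path; handle at ~(287,231) is free. Now the handle.

>>> {"fn": "drive_tool", "kwargs": {
  "targets": [
    [0, 0, 0, -0.253, 0.1, 0, 0.45],
    [0, 0, 0, -0.253, 0.1, 0, 0.45],
    [0, 0, 0, -0.253, 0.1, 0, 0.45],
    [0, 0, 0, -0.253, 0.1, 0, 0.45],
    [0, 0, 0, -0.253, 0.1, 0, 0.45],
    [0, 0, 0, -0.253, 0.1, 0.03, 0.45],
    [0, 0, 0, -0.253, 0.1, 0.05, 0.45],
    [0, 0, 0, -0.253, 0.1, 0.05, 0.45]
  ]
}}

```text
time_s: 7.42
tcp_pos: [0.6175, 0.1813, 0.2821]
eef_rot: [[-0.08, 0.997, -0.006], [0.997, 0.08, -0.0], [-0.0, -0.006, -1.0]]
ft_force: [-1.0, -0.3, -0.1]
opening: 0.0395
```

Run:
```python
from h import *
st();f=robot.grab_frame('scene');t=robot.grab_frame('top')
c=lambda g:cv2.resize(cv2.cvtColor(g['image'],cv2.COLOR_RGB2BGR)[130:280,150:340],None,fx=2.1,fy=2.6,interpolation=2)
cv2.imwrite('pics/s3.png',np.hstack([c(f),c(t)]))
for g in (f,t):
  r=robot.landmark_of(g,'red_handle')
  if r: print(r[0]['confidence'],at(g,r[0]['position'],.06))
print(rel(*U('r',-.047,0),.040,94.6))
```

```text
t 7.425 tcp [0.6175 0.1813 0.2821] tip 0.1001 F [-1.  -0.3 -0.1] open 0.0395
0.71 [0.61016199 0.17432307 0.06      ]
0.73 [0.62758916 0.17404483 0.06      ]
[0.0012, -0.0003, 0.0003, -0.0012, -0.0013, 0.0634]
```

View pics/s3.png

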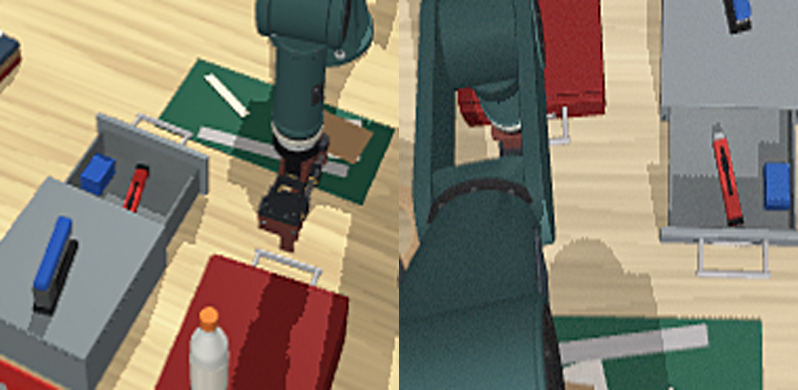

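Gripper is above the red handle (scene crop handle at (257..321, 256..272)); measurements agree to about 1 cm. Descend.

>>> {"fn": "drive_tool", "kwargs": {
  "targets": [
    [0, 0, 0, 0, 0, 0.02, 0.45],
    [0, 0, 0, 0, 0, 0.04, 0.45],
    [0, 0, 0, 0, 0, 0.055, 0.45],
    [0, 0, 0, 0, 0, 0.062, 0.45],
    [0, 0, 0, 0, 0, 0.062, 0.45]
  ]
}}

```text
time_s: 8.25
tcp_pos: [0.619, 0.181, 0.2226]
eef_rot: [[-0.08, 0.997, -0.0], [0.997, 0.08, 0.0], [0.0, -0.0, -1.0]]
ft_force: [-0.3, -0.3, 0.6]
opening: 0.0394
```

>>> {"fn": "drive_tool", "kwargs": {
  "targets": [
    [0, 0, 0, 0, 0, 0, 0.05],
    [0, 0, 0, 0, 0, 0, 0.05],
    [0, 0, 0, 0, 0, 0, 0.05],
    [0, 0, 0, 0, 0, 0, 0.05]
  ]
}}

```text
time_s: 8.75
tcp_pos: [0.6201, 0.181, 0.2233]
eef_rot: [[-0.08, 0.997, 0.003], [0.997, 0.08, 0.001], [0.0, 0.003, -1.0]]
ft_force: [3.2, 1.2, -0.1]
opening: 0.0088
```

>>> {"fn": "drive_tool", "kwargs": {
  "targets": [
    [0, 0, 0, 0, -0.008, 0, 0.05],
    [0, 0, 0, 0, -0.025, 0, 0.05],
    [0, 0, 0, 0, -0.05, 0, 0.05],
    [0, 0, 0, 0, -0.08, 0, 0.05],
    [0, 0, 0, 0, -0.11, 0, 0.05],
    [0, 0, 0, 0, -0.14, 0, 0.05],
    [0, 0, 0, 0, -0.165, 0, 0.05],
    [0, 0, 0, 0, -0.18, 0, 0.05]
  ]
}}

```text
time_s: 9.75
tcp_pos: [0.4381, 0.165, 0.2233]
eef_rot: [[-0.082, 0.997, -0.001], [0.997, 0.082, -0.003], [-0.003, -0.001, -1.0]]
ft_force: [2.5, -12.4, 5.5]
opening: 0.0092
```

>>> {"fn": "drive_tool", "kwargs": {
  "targets": [
    [0, 0, 0, 0, -0.002, 0, 0.05],
    [0, 0, 0, 0, -0.002, 0, 0.05],
    [0, 0, 0, 0, -0.002, 0, 0.4],
    [0, 0, 0, 0, -0.002, 0, 0.4],
    [0, 0, 0, 0, -0.002, -0.03, 0.4],
    [0, 0, 0, 0, -0.002, -0.08, 0.4],
    [0, 0, 0, 0, -0.002, -0.11, 0.5],
    [0, 0, 0, 0, -0.002, -0.11, 0.55]
  ]
}}

```text
time_s: 10.75
tcp_pos: [0.4383, 0.1668, 0.3347]
eef_rot: [[-0.08, 0.997, 0.005], [0.997, 0.08, 0.001], [0.001, 0.005, -1.0]]
ft_force: [0.5, 0.6, -0.4]
opening: 0.0479
```

Run:
```python
from h import *
np.set_printoptions(precision=4,suppress=True)
st();f=robot.grab_frame('scene');t=robot.grab_frame('top')
for n,g in(('s',f),('t',t)):
  for k in('red_handle','red_bay','cutter'):
    r=robot.landmark_of(g,k)
    if r: p=at(g,r[0]['position'],Z[k]);print(n,k,r[0]['confidence'],p,inU('r',p))
```

```text
t 10.75 tcp [0.4383 0.1668 0.3347] tip 0.1527 F [ 0.5  0.6 -0.4] open 0.0479
s red_handle 0.71 [0.4554 0.1617 0.06  ] [-0.2108 -0.0055]
s red_bay 0.89 [0.4959 0.1964 0.014 ] [-0.1676  0.0259]
s cutter 0.59 [ 0.5841 -0.1456  0.014 ] [-0.107  -0.3221]
t red_handle 0.92 [0.4419 0.1586 0.06  ] [-0.2244 -0.0075]
t red_bay 0.61 [0.4923 0.1965 0.014 ] [-0.1711  0.0262]
t cutter 0.52 [ 0.5938 -0.1444  0.014 ] [-0.0972 -0.3217]
```

```bash
sed -i "s/'r':.08,/'r':.09,/; s/\[.665,.184\]/[.665,.178]/" h.py
python3 - <<'E'
from h import *
print(rel(.587,-.142,.10,12))
E
```

```text
[-0.0017, 0.0017, 1.4413, -0.3193, 0.1248, 0.0495]
```

>>> {"fn": "drive_tool", "kwargs": {
  "targets": [
    [0, 0, 1.441, -0.319, 0.125, 0, 0.55],
    [0, 0, 1.441, -0.319, 0.125, 0, 0.55],
    [0, 0, 1.441, -0.319, 0.125, 0, 0.55],
    [0, 0, 1.441, -0.319, 0.125, 0, 0.55],
    [0, 0, 1.441, -0.319, 0.125, 0, 0.55],
    [0, 0, 1.441, -0.319, 0.125, 0, 0.55],
    [0, 0, 1.441, -0.319, 0.125, 0.02, 0.55],
    [0, 0, 1.441, -0.319, 0.125, 0.05, 0.55]
  ]
}}

```text
time_s: 12.15
tcp_pos: [0.5882, -0.1425, 0.2821]
eef_rot: [[0.979, 0.202, 0.001], [0.202, -0.979, -0.0], [0.001, 0.001, -1.0]]
ft_force: [-0.4, -0.0, -0.0]
opening: 0.0482
```

Run:
```python
from h import *
st();f=robot.grab_frame('scene');t=robot.grab_frame('top')
c=lambda g,r,k:cv2.resize(cv2.cvtColor(g['image'],cv2.COLOR_RGB2BGR)[r:r+150,k:k+190],None,fx=2.1,fy=2.6,interpolation=2)
cv2.imwrite('pics/s4.png',np.hstack([c(f,130,150),c(t,130,200)]))
for o in robot.outline_of(f,'cutter')[:1]:
    m=o['mask'].astype(np.uint8);ys,xs=np.nonzero(m);print(o['confidence'],len(xs))
    P=np.array([at(f,(b,a),.028)[:2] for a,b in zip(xs,ys)]);cc,w,a=cv2.minAreaRect(P.astype(np.float32));print(cc,w,a)
print(rel(.587,-.142,.018,12))
```

```text
t 12.15 tcp [ 0.5882 -0.1425  0.2821] tip 0.1001 F [-0.4 -0.  -0. ] open 0.0482
0.53 112
(0.5738030672073364, -0.14473947882652283) (0.09583884477615356, 0.027656638994812965) 13.418453216552734
[-0.0026, 0.004, 0.0024, 0.0004, 0.0009, 0.0808]
```

View pics/s4.png

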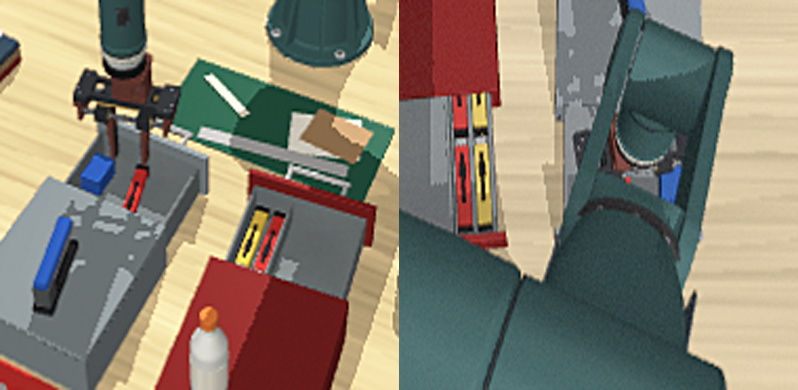

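The red drawer is open with its empty bay toward +y; the jaws are over the cutter (scene crop ~(135,185)), estimate agrees within mm. Descend.

>>> {"fn": "drive_tool", "kwargs": {
  "targets": [
    [0, 0, 0, 0, 0, 0.03, 0.55],
    [0, 0, 0, 0, 0, 0.06, 0.55],
    [0, 0, 0, 0, 0, 0.075, 0.55],
    [0, 0, 0, 0, 0, 0.081, 0.55],
    [0, 0, 0, 0, 0, 0.081, 0.55]
  ]
}}

```text
time_s: 12.92
tcp_pos: [0.588, -0.1416, 0.2022]
eef_rot: [[0.978, 0.209, 0.001], [0.209, -0.978, -0.0], [0.001, 0.0, -1.0]]
ft_force: [-1.2, -0.2, 0.0]
opening: 0.0486
```

>>> {"fn": "drive_tool", "kwargs": {
  "targets": [
    [0, 0, 0, 0, 0, 0, 0.1],
    [0, 0, 0, 0, 0, 0, 0.1],
    [0, 0, 0, 0, 0, 0, 0.1],
    [0, 0, 0, 0, 0, 0, 0.1],
    [0, 0, 0, 0, 0, -0.01, 0.1],
    [0, 0, 0, 0, 0, -0.03, 0.1]
  ]
}}

```text
time_s: 13.68
tcp_pos: [0.5871, -0.1414, 0.2314]
eef_rot: [[0.978, 0.208, -0.002], [0.208, -0.978, 0.001], [-0.002, -0.001, -1.0]]
ft_force: [-0.1, 0.6, -1.7]
opening: 0.0238
```

>>> {"fn": "drive_tool", "kwargs": {
  "targets": [
    [0, 0, 0, 0, 0, -0.04, 0.1],
    [0, 0, 0, 0, 0, -0.09, 0.1],
    [0, 0, 0, 0, 0, -0.1, 0.1]
  ]
}}

```text
time_s: 14.05
tcp_pos: [0.5888, -0.1419, 0.3355]
eef_rot: [[0.978, 0.208, 0.006], [0.208, -0.978, -0.002], [0.006, 0.003, -1.0]]
ft_force: [0.5, 0.9, -1.3]
opening: 0.0235
```

Run:
```python
from h import *
st();print(U('r',-.085,.035),rel(*U('r',-.085,.035),.08,5.2))
```

```text
t 14.05 tcp [ 0.5888 -0.1419  0.3355] tip 0.1535 F [ 0.5  0.9 -1.3] open 0.0235
[0.57719827 0.20521867] [0.0031, -0.0058, 0.1192, 0.0606, -0.3422, 0.0727]
```

>>> {"fn": "drive_tool", "kwargs": {
  "targets": [
    [0, 0, 0.119, 0.061, -0.342, 0, 0.1],
    [0, 0, 0.119, 0.061, -0.342, 0, 0.1],
    [0, 0, 0.119, 0.061, -0.342, 0, 0.1],
    [0, 0, 0.119, 0.061, -0.342, 0, 0.1],
    [0, 0, 0.119, 0.061, -0.342, 0, 0.1],
    [0, 0, 0.119, 0.061, -0.342, 0, 0.1],
    [0, 0, 0.119, 0.061, -0.342, 0.03, 0.1],
    [0, 0, 0.119, 0.061, -0.342, 0.05, 0.1]
  ]
}}

```text
time_s: 15.05
tcp_pos: [0.5749, 0.2063, 0.2796]
eef_rot: [[0.996, 0.092, -0.003], [0.092, -0.996, -0.001], [-0.003, 0.0, -1.0]]
ft_force: [0.4, -0.8, 0.2]
opening: 0.0237
```

Run:
```python
from h import *
st();f=robot.grab_frame('scene')
cv2.imwrite('pics/s5.png',cv2.resize(cv2.cvtColor(f['image'],cv2.COLOR_RGB2BGR)[110:310,150:390],None,fx=2.5,fy=2.5,interpolation=2))
print(rel(*U('r',-.085,.035),.021,5.2))
```

```text
t 15.05 tcp [0.5749 0.2063 0.2796] tip 0.0976 F [ 0.4 -0.8  0.2] open 0.0237
[0.0009, 0.0067, 0.0009, 0.0036, 0.0006, 0.0741]
```

View pics/s5.png

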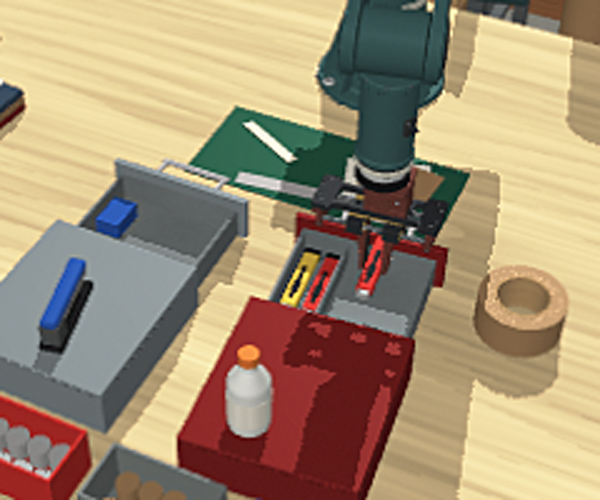

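The cutter hangs level over the empty bay (crop ~(372,265)). Lower it.

>>> {"fn": "drive_tool", "kwargs": {
  "targets": [
    [0, 0, 0, 0.002, 0, 0.025, 0.1],
    [0, 0, 0, 0.002, 0, 0.05, 0.1],
    [0, 0, 0, 0.002, 0, 0.065, 0.1],
    [0, 0, 0, 0.002, 0, 0.073, 0.1],
    [0, 0, 0, 0.002, 0, 0.076, 0.1],
    [0, 0, 0, 0.002, 0, 0.076, 0.1]
  ]
}}

```text
time_s: 15.85
tcp_pos: [0.5783, 0.2058, 0.2061]
eef_rot: [[0.996, 0.091, 0.001], [0.091, -0.996, 0.0], [0.001, -0.0, -1.0]]
ft_force: [-0.2, 0.6, -0.8]
opening: 0.0235
```

>>> {"fn": "drive_tool", "kwargs": {
  "targets": [
    [0, 0, 0, 0, 0, 0.001, 0.1],
    [0, 0, 0, 0, 0, 0.003, 0.1],
    [0, 0, 0, 0, 0, 0.003, 0.1]
  ]
}}

```text
time_s: 16.23
tcp_pos: [0.5781, 0.2058, 0.2028]
eef_rot: [[0.996, 0.091, 0.0], [0.091, -0.996, 0.0], [0.0, -0.0, -1.0]]
ft_force: [-0.2, 0.2, -0.4]
opening: 0.0238
```

>>> {"fn": "drive_tool", "kwargs": {
  "targets": [
    [0, 0, 0, 0, 0, 0.001, 0.1],
    [0, 0, 0, 0, 0, 0.001, 0.3],
    [0, 0, 0, 0, 0, 0.001, 0.45],
    [0, 0, 0, 0, 0, 0.001, 0.5],
    [0, 0, 0, 0, 0, 0.0, 0.5],
    [0, 0, 0, 0, 0, -0.03, 0.5],
    [0, 0, 0, 0, 0, -0.09, 0.5],
    [0, 0, 0, 0, 0, -0.13, 0.45]
  ]
}}

```text
time_s: 17.23
tcp_pos: [0.5784, 0.2059, 0.3351]
eef_rot: [[0.996, 0.091, 0.002], [0.091, -0.996, 0.001], [0.002, -0.0, -1.0]]
ft_force: [0.9, 0.6, -0.3]
opening: 0.0404
```

Run:
```python
from h import *
np.set_printoptions(precision=4,suppress=True)
st();f=robot.grab_frame('scene')
cv2.imwrite('pics/s6.png',cv2.resize(cv2.cvtColor(f['image'],cv2.COLOR_RGB2BGR)[110:310,150:390],None,fx=2.5,fy=2.5,interpolation=2))
for k in('red_handle','red_bay','cutter','grey_handle'):
    r=robot.landmark_of(f,k)
    for q in r[:2]: p=at(f,q['position'],Z[k]);print(k,q['confidence'],p,inU('r',p))
h=U('r',-.045-.182,0);print(h,rel(*h,.15,95.2))
```

```text
t 17.225 tcp [0.5784 0.2059 0.3351] tip 0.1531 F [ 0.9  0.6 -0.3] open 0.0404
red_handle 0.91 [0.4301 0.1546 0.06  ] [-0.236  -0.0022]
red_bay 0.66 [0.4894 0.1886 0.014 ] [-0.174   0.0263]
cutter 0.74 [0.5638 0.1875 0.014 ] [-0.0999  0.0186]
cutter 0.61 [0.453  0.6123 0.014 ] [-0.1721  0.4516]
grey_handle 0.85 [ 0.445  -0.1538  0.06  ] [-0.2489 -0.3107]
[0.4389 0.1576] [-0.0008, 0.0009, -1.5708, -0.1425, 0.0353, 0.0001]
```

View pics/s6.png

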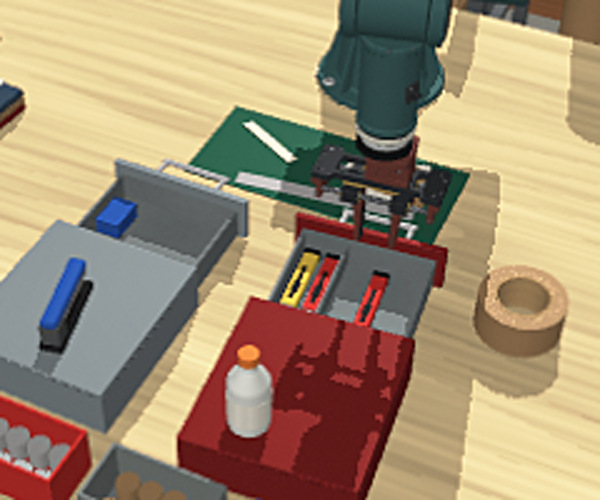

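Cutter lies flat in the empty bay (crop ~(372,298)), released. Now push the red drawer home by its handle.

>>> {"fn": "drive_tool", "kwargs": {
  "targets": [
    [0, 0, -1.571, -0.143, 0.03, 0, 0.45],
    [0, 0, -1.571, -0.143, 0.03, 0, 0.45],
    [0, 0, -1.571, -0.143, 0.03, 0, 0.45],
    [0, 0, -1.571, -0.143, 0.03, 0, 0.45],
    [0, 0, -1.571, -0.143, 0.03, 0, 0.45],
    [0, 0, -1.571, -0.143, 0.03, 0, 0.45],
    [0, 0, -1.571, -0.143, 0.03, 0, 0.45],
    [0, 0, -1.571, -0.143, 0.03, 0, 0.45]
  ]
}}

```text
time_s: 18.48
tcp_pos: [0.4375, 0.1627, 0.3308]
eef_rot: [[-0.026, 1.0, -0.004], [1.0, 0.026, -0.001], [-0.001, -0.004, -1.0]]
ft_force: [1.0, -0.2, 0.1]
opening: 0.0394
```

Run:
```python
from h import *
st();print(rel(.438,.163,.041,95.2))
```

```text
t 18.475 tcp [0.4375 0.1627 0.3308] tip 0.1488 F [ 1.  -0.2  0.1] open 0.0394
[-0.0041, 0.0005, -0.0647, 0.0003, 0.0009, 0.1078]
```

>>> {"fn": "drive_tool", "kwargs": {
  "targets": [
    [0, 0, -0.065, 0, 0, 0.03, 0.45],
    [0, 0, -0.065, 0, 0, 0.06, 0.45],
    [0, 0, -0.065, 0, 0, 0.085, 0.45],
    [0, 0, -0.065, 0, 0, 0.1, 0.45],
    [0, 0, -0.065, 0, 0, 0.108, 0.45],
    [0, 0, -0.065, 0, 0, 0.108, 0.05],
    [0, 0, -0.065, 0, 0, 0.108, 0.05],
    [0, 0, -0.065, 0, 0, 0.108, 0.05]
  ]
}}

```text
time_s: 19.48
tcp_pos: [0.4386, 0.163, 0.2252]
eef_rot: [[-0.085, 0.996, 0.001], [0.996, 0.085, 0.0], [0.0, 0.001, -1.0]]
ft_force: [-4.3, 0.7, 0.8]
opening: 0.0129
```

>>> {"fn": "drive_tool", "kwargs": {
  "targets": [
    [0, 0, 0, 0, 0.01, 0, 0.05],
    [0, 0, 0, 0, 0.03, 0, 0.05],
    [0, 0, 0, 0, 0.055, 0, 0.05],
    [0, 0, 0, 0, 0.08, 0, 0.05],
    [0, 0, 0, 0, 0.105, 0, 0.05],
    [0, 0, 0, 0, 0.13, 0, 0.05],
    [0, 0, 0, 0, 0.15, 0, 0.05],
    [0, 0, 0, 0, 0.165, 0, 0.05]
  ]
}}

```text
time_s: 20.48
tcp_pos: [0.6041, 0.1778, 0.225]
eef_rot: [[-0.085, 0.996, 0.001], [0.996, 0.085, 0.002], [0.002, 0.001, -1.0]]
ft_force: [-1.4, 5.8, 1.8]
opening: 0.009
```

>>> {"fn": "drive_tool", "kwargs": {
  "targets": [
    [0, 0, 0, 0, 0.006, 0, 0.05],
    [0, 0, 0, 0, 0.012, 0, 0.05],
    [0, 0, 0, 0, 0.017, 0, 0.05],
    [0, 0, 0, 0, 0.019, 0, 0.05],
    [0, 0, 0, 0, 0.021, 0, 0.05],
    [0, 0, 0, 0, 0.021, 0, 0.05]
  ]
}}

```text
time_s: 21.22
tcp_pos: [0.6232, 0.1796, 0.225]
eef_rot: [[-0.085, 0.996, -0.002], [0.996, 0.085, 0.002], [0.002, -0.002, -1.0]]
ft_force: [-4.6, 5.3, 3.8]
opening: 0.0087
```

>>> {"fn": "drive_tool", "kwargs": {
  "targets": [
    [0, 0, 0, 0, 0.002, 0, 0.05],
    [0, 0, 0, 0, 0.004, 0, 0.05],
    [0, 0, 0, 0, 0.005, 0, 0.05],
    [0, 0, 0, 0, 0.005, 0, 0.05]
  ]
}}

```text
time_s: 21.72
tcp_pos: [0.6247, 0.1798, 0.2249]
eef_rot: [[-0.085, 0.996, -0.011], [0.996, 0.085, 0.0], [0.001, -0.011, -1.0]]
ft_force: [-16.1, 4.5, 15.3]
opening: 0.0096
```

>>> {"fn": "drive_tool", "kwargs": {
  "targets": [
    [0, 0, 0, 0, 0, 0, 0.35],
    [0, 0, 0, 0, 0, 0, 0.35],
    [0, 0, 0, 0, -0.003, 0, 0.35],
    [0, 0, 0, 0, -0.003, -0.03, 0.35],
    [0, 0, 0, 0, -0.003, -0.08, 0.45],
    [0, 0, 0, 0, -0.003, -0.11, 0.45]
  ]
}}

```text
time_s: 22.48
tcp_pos: [0.6266, 0.1787, 0.3372]
eef_rot: [[-0.085, 0.996, 0.003], [0.996, 0.085, 0.0], [0.0, 0.003, -1.0]]
ft_force: [-0.3, 0.6, 1.1]
opening: 0.039
```

Run:
```python
from h import *
np.set_printoptions(precision=4,suppress=True)
st();f=robot.grab_frame('scene');t=robot.grab_frame('top')
for g in(f,t):
  for k in('red_handle','grey_handle'):
    r=robot.landmark_of(g,k)
    for q in r[:1]: p=at(g,q['position'],Z[k]);print(k,q['confidence'],p)
print(rel(.452,-.146,.15,89.2))
```

```text
t 22.475 tcp [0.6266 0.1787 0.3372] tip 0.1552 F [-0.3  0.6  1.1] open 0.039
red_handle 0.75 [ 0.6132 -0.1812  0.06  ]
grey_handle 0.59 [ 0.4552 -0.1385  0.06  ]
red_handle 0.96 [0.626 0.182 0.06 ]
grey_handle 0.64 [ 0.4702 -0.1566  0.06  ]
[-0.0025, 0.0004, 0.0988, -0.3088, -0.2, 0.0016]
```

>>> {"fn": "drive_tool", "kwargs": {
  "targets": [
    [0, 0, 0.099, -0.309, -0.199, 0, 0.45],
    [0, 0, 0.099, -0.309, -0.199, 0, 0.45],
    [0, 0, 0.099, -0.309, -0.199, 0, 0.45],
    [0, 0, 0.099, -0.309, -0.199, 0, 0.45],
    [0, 0, 0.099, -0.309, -0.199, 0, 0.45],
    [0, 0, 0.099, -0.309, -0.199, 0, 0.45],
    [0, 0, 0.099, -0.309, -0.199, 0.04, 0.45],
    [0, 0, 0.099, -0.309, -0.199, 0.06, 0.45]
  ]
}}

```text
time_s: 23.78
tcp_pos: [0.452, -0.1464, 0.2721]
eef_rot: [[0.016, 1.0, -0.004], [1.0, -0.016, 0.002], [0.002, -0.004, -1.0]]
ft_force: [1.0, -0.5, -0.2]
opening: 0.0398
```

Run:
```python
from h import *
st();f=robot.grab_frame('scene')
im=cv2.cvtColor(f['image'],cv2.COLOR_RGB2BGR)
for x,c in((.444,(0,0,255)),(.453,(0,255,0)),(.462,(255,0,0))):
  a=proj(f,[[x,-.091,.06],[x,-.201,.06]]);print(x,a)
cv2.imwrite('pics/s7.png',cv2.resize(im[140:260,170:330],None,fx=4,fy=4,interpolation=2))
print(rel(.453,-.146,.041,89.2))
```

```text
t 23.775 tcp [ 0.452  -0.1464  0.2721] tip 0.0901 F [ 1.  -0.5 -0.2] open 0.0398
0.444 [[241.24062756 179.96886106]
 [217.05237382 172.47742823]]
0.453 [[240.22648402 181.27407303]
 [215.9836027  173.73588883]]
0.462 [[239.20603257 182.58749301]
 [214.90839675 175.0021021 ]]
[-0.0067, -0.0032, -0.0017, -0.0004, 0.0018, 0.0473]
```

View pics/s7.png

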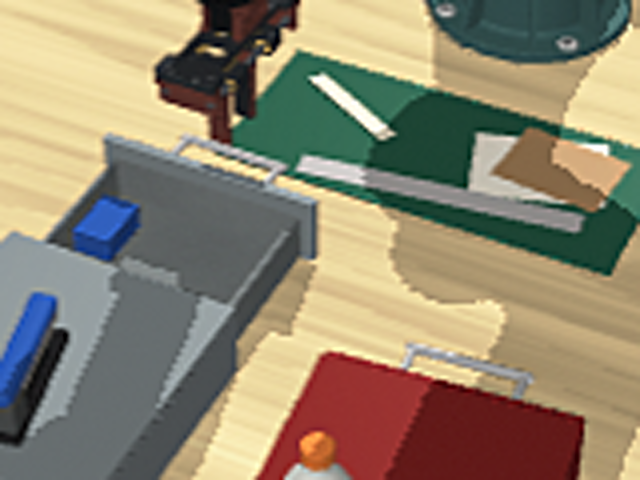

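Handle ends at pixels (216,174.5) and (240.7,181), matching x=0.453–0.455; red drawer looks shut. Descend, grip, push.

>>> {"fn": "drive_tool", "kwargs": {
  "targets": [
    [0, 0, 0, 0, 0.002, 0.02, 0.45],
    [0, 0, 0, 0, 0.002, 0.038, 0.45],
    [0, 0, 0, 0, 0.002, 0.048, 0.45],
    [0, 0, 0, 0, 0.002, 0.048, 0.45],
    [0, 0, 0, 0, 0.002, 0.048, 0.05],
    [0, 0, 0, 0, 0.002, 0.048, 0.05],
    [0, 0, 0, 0, 0.002, 0.048, 0.05],
    [0, 0, 0, 0, 0.002, 0.048, 0.05]
  ]
}}

```text
time_s: 24.82
tcp_pos: [0.4557, -0.1459, 0.227]
eef_rot: [[0.014, 1.0, 0.0], [1.0, -0.014, -0.0], [-0.0, 0.0, -1.0]]
ft_force: [-0.4, 1.0, 3.9]
opening: 0.0088
```

>>> {"fn": "drive_tool", "kwargs": {
  "targets": [
    [0, 0, 0, 0, 0.01, 0, 0.05],
    [0, 0, 0, 0, 0.028, 0, 0.05],
    [0, 0, 0, 0, 0.05, 0, 0.05],
    [0, 0, 0, 0, 0.072, 0, 0.05],
    [0, 0, 0, 0, 0.094, 0, 0.05],
    [0, 0, 0, 0, 0.114, 0, 0.05],
    [0, 0, 0, 0, 0.13, 0, 0.05],
    [0, 0, 0, 0, 0.142, 0, 0.05]
  ]
}}

```text
time_s: 25.82
tcp_pos: [0.5985, -0.1471, 0.227]
eef_rot: [[0.014, 1.0, 0.0], [1.0, -0.014, 0.001], [0.001, 0.0, -1.0]]
ft_force: [-1.8, 4.0, 6.6]
opening: 0.0089
```

>>> {"fn": "drive_tool", "kwargs": {
  "targets": [
    [0, 0, 0, 0, 0.006, 0, 0.05],
    [0, 0, 0, 0, 0.012, 0, 0.05],
    [0, 0, 0, 0, 0.017, 0, 0.05],
    [0, 0, 0, 0, 0.021, 0, 0.05],
    [0, 0, 0, 0, 0.024, 0, 0.05],
    [0, 0, 0, 0, 0.024, 0, 0.05]
  ]
}}

```text
time_s: 26.58
tcp_pos: [0.6166, -0.1473, 0.2268]
eef_rot: [[0.013, 1.0, -0.014], [1.0, -0.013, 0.003], [0.002, -0.015, -1.0]]
ft_force: [-19.2, 0.8, 23.5]
opening: 0.0091
```

>>> {"fn": "drive_tool", "kwargs": {
  "targets": [
    [0, 0, 0, 0, 0.002, 0, 0.05],
    [0, 0, 0, 0, 0.003, 0, 0.05],
    [0, 0, 0, 0, 0.003, 0, 0.05]
  ]
}}

```text
time_s: 26.95
tcp_pos: [0.6175, -0.1474, 0.2267]
eef_rot: [[0.013, 1.0, -0.02], [1.0, -0.012, 0.003], [0.003, -0.02, -1.0]]
ft_force: [-26.6, -0.6, 27.9]
opening: 0.0091
```

Firm against the stop (26 N, well above the 8 N click). Release, lift and check.

>>> {"fn": "drive_tool", "kwargs": {
  "targets": [
    [0, 0, 0, 0, -0.003, 0, 0.35],
    [0, 0, 0, 0, -0.006, 0, 0.35],
    [0, 0, 0, 0, -0.006, 0, 0.35],
    [0, 0, 0, 0, -0.006, -0.03, 0.35],
    [0, 0, 0, 0, -0.006, -0.08, 0.35],
    [0, 0, 0, 0, -0.06, -0.13, 0.35],
    [0, 0, 0, 0, -0.12, -0.18, 0.35],
    [0, 0, 0, 0, -0.15, -0.2, 0.35]
  ]
}}

```text
time_s: 27.95
tcp_pos: [0.4742, -0.1463, 0.4281]
eef_rot: [[0.014, 1.0, 0.002], [1.0, -0.014, -0.001], [-0.001, 0.002, -1.0]]
ft_force: [0.3, -0.3, 0.9]
opening: 0.0309
```

>>> {"fn": "drive_tool", "kwargs": {
  "targets": [
    [0, 0, 0, -0.25, 0, 0, 0.35],
    [0, 0, 0, -0.25, 0, 0, 0.35],
    [0, 0, 0, -0.25, 0, 0, 0.35],
    [0, 0, 0, -0.25, 0, 0, 0.35],
    [0, 0, 0, -0.25, 0, 0, 0.35]
  ]
}}

```text
time_s: 28.58
tcp_pos: [0.4713, -0.4007, 0.4262]
eef_rot: [[0.018, 1.0, 0.001], [1.0, -0.018, -0.002], [-0.002, 0.001, -1.0]]
ft_force: [0.7, 0.2, 0.3]
opening: 0.0309
```

Run:
```python
from h import *
st();f=robot.grab_frame('scene');t=robot.grab_frame('top')
c=lambda g,r,k:cv2.resize(cv2.cvtColor(g['image'],cv2.COLOR_RGB2BGR)[r:r+150,k:k+200],None,fx=2,fy=3,interpolation=2)
cv2.imwrite('pics/s8.png',np.hstack([c(f,150,180),c(t,110,170)]))
for g in(f,t):
  for k in('red_handle','grey_handle','tape_roll'):
    r=robot.landmark_of(g,k)
    for q in r[:1]: print(k,q['confidence'],np.round(at(g,q['position'],Z[k]),3))
```

```text
t 28.575 tcp [ 0.4713 -0.4007  0.4262] tip 0.2442 F [0.7 0.2 0.3] open 0.0309
red_handle 0.79 [0.621 0.175 0.06 ]
grey_handle 0.63 [ 0.605 -0.148  0.06 ]
tape_roll 0.97 [0.517 0.417 0.   ]
red_handle 0.56 [0.624 0.188 0.06 ]
grey_handle 0.96 [ 0.619 -0.154  0.06 ]
tape_roll 0.89 [0.501 0.399 0.   ]
```

View pics/s8.png

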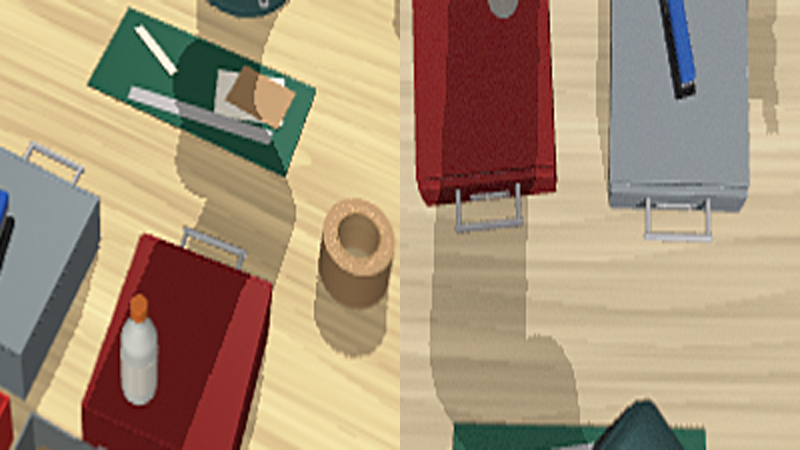

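Run:
```python
from h import *
t=robot.grab_frame('top');a=cv2.cvtColor(cv2.imread('pics/top0.png'),cv2.COLOR_BGR2GRAY);b=cv2.cvtColor(t['image'],cv2.COLOR_RGB2GRAY)
def shift(a,b,x0,y0,x1,y1):
    W=np.eye(2,3,dtype=np.float32);g=lambda i:cv2.GaussianBlur(i[y0:y1,x0:x1],(0,0),.7)
    cc,W=cv2.findTransformECC(g(a),g(b),W,cv2.MOTION_TRANSLATION,(3,100,1e-4));return cc,W[:,2]
print('red handle',shift(a,b,193,178,236,191));print('red body',shift(a,b,180,150,245,176))
# edges: column profile of handle rows for both
for x in (208,215,222): print(x,a[172:192,x],b[172:192,x])
for x in (325,333,340): print('g',x,b[168:194,x])
```

```text
Traceback (most recent call last):
cv2.error: OpenCV(4.12.0) /io/opencv/modules/video/src/ecc.cpp:589: error: (-7:Iterations do not converge) The algorithm stopped before its convergence. The correlation is going to be minimized. Images may be uncorrelated or non-overlapped in function 'findTransformECC'
```

Run:
```python
from h import *
t=robot.grab_frame('top');a=cv2.cvtColor(cv2.imread('pics/top0.png'),cv2.COLOR_BGR2GRAY);b=cv2.cvtColor(t['image'],cv2.COLOR_RGB2GRAY)
for x in (208,215,222): print(x,'\n',a[170:192,x],'\n',b[170:192,x])
for x in (325,333,340): print('g',x,b[168:194,x])
```

```text
208 
 [ 72  63  48  50  73 161 100 193 206 204 205 203 211 167 137 183 169 144
 140 141 141 144] 
 [ 60  38  34  27  47 141  92 154 162 162 164 164 168 161 145 142 123 147
 153 151 150 156]
215 
 [ 52  28  26  19  97 133 110 149 154 155 161 157 164 145 142 124 131 146
 148 147 148 152] 
 [ 46  33  36  15  95 138 117 149 158 160 162 161 167 147 146 124 133 151
 150 151 153 155]
222 
 [ 38  25  17  53 137 101 147 151 155 154 159 160 166 139 137 119 146 148
 150 147 147 151] 
 [ 35  31  22  44 139  99 148 156 157 159 162 162 168 145 139 116 147 150
 150 152 151 153]
g 325 [146 147 147 125 145 150 153 115 119 118 113 116 156 177 176 176 178 181
 185 154 158 191 178 187 190 191]
g 333 [146 146 148 148 131 148 149 133 116 116 115 111 129 192 195 193 191 195
 198 199 193 191 184 186 191 191]
g 340 [147 144 150 157 111 140 150 150 118 110 108 145 194 198 192 194 195 196
 199 198 195 183 177 182 191 191]
```

```bash
python3 -c "
from station import robot
robot.close_job()"
```

```text
the job is handed in; nothing more can be done
```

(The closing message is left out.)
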